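Shut the tip box and the swab jar

ROBOT

A 6-joint arm with a two-finger parallel gripper is mounted at the origin on a cart in front of the work surface, level with it; the furniture and walls round the work are solid. World frame = base frame: x ahead of the robot, y to its left, z up, the work surface at z = 0. Lengths are in m, angles in degrees, forces in N, time in s.
With the tool pointing down it reaches from about 0.3 to 0.95 m from the base axis. Payload 3.1 kg.
Tool frame: the origin (TCP) lies on the centre line of the jaws, within the pads' length; the fingertips stand 19 mm ahead of it and the grasp point (between the pads) is the TCP; z points along the fingers, y is the line along which they close (so a half turn about z gives the same grasp; the last joint's range is limited). The gripper opens to 85 mm and grips with 20 to 120 N. Pads are 22 mm wide; open, the fingers measure 114 mm over their backs; the gripper's body (76 mm by 85 mm) begins 54 mm behind the grasp point. The pads swing forward as they close: fully open they stand 13 mm farther back than shut.
Start: joints at [-76.53, 17.653, 93.61, -0, 68.738, -3.994], TCP at [0.188, -0.596, 0.25] pointing down, gripper open.
Joint ranges: [-175.34, 175.34], [-45.06, 112.39], [2.9, 150.54], [-68.45, 248.45], [3.09, 151.38], [-168.51, 168.51]. Speed limits (degrees/s): [159.86, 159.86, 180, 180, 180, 180].

INTERFACE

Orientations are given as a 3x3 rotation matrix whose columns are the frame's x, y, z axes.
In Python, from bench import * gives the robot as it stands.
- The arm moves only by the tool servo_tool, never from a script. Its argument "series" is a list of rows, each an object with "delta_pos": the shift along the tool's x, y, z in cm, a list of three; "turn": the turn about the tool's z in degrees. In form: [{"delta_pos": [tx, ty, tz], "turn": turn}, ...]. A call has 1 to 12 rows; each row is the pose to reach, as a shift and turn from the pose commanded when the call began, along the tool's axes at that moment; what a row does not reach only later rows make up. A row lasts 1/12 s, in which the tool goes at most 41.7 mm and 7.16 degrees, less where a joint would pass 70% of its speed; a pose out of reach is approached as far as the arm can. A call with a gripper value outside its range is refused whole. "hand" is the finger opening in cm, from 0 to 8.54, set as the call begins (left out, the last holds). The fingers move at their own pace and stop on an object; "newtons" is the grip in N (left out, the last holds). Time passes only in rows, so rows that repeat a pose let the fingers close. It gives the time, the measured TCP pose, the force, the opening and the grip force at its end, in the units of the state.
- state(): the state, without advancing time (a new reading comes with each control period).
- camera(name): name is "scene" or "side" or "wrist"; returns the picture (400x640x3 uint8, red, green, blue); there is no depth.
- camera_info(name): a dict with "intrinsics" (3x3 intrinsics, pixels), "T" (4x4, takes a point from camera to world coordinates); the wrist camera has in their place "mount" (4x4, takes a point from camera to tool coordinates, whose origin is the TCP and whose axes are the flange's). Camera axes: x right, y down, z forward; pixel columns grow to the right and rows downward; lengths in m; the calibration is good to about 2 mm. The wrist camera is an equidistant fisheye: a pixel r from the principal point sees the ray r / f radians off the axis. A picture is of the moment at which its call begins: read the wrist's pose just before it. camera_info takes no time and is no camera call.
- sign_off(): hands the job in; it is judged then, once.
The state is a dict: "clock": time; "joints": joint angles; "dq": joint speeds; "joint_efforts": joint torques, N m; "ee_pos": TCP position; "ee_rot": TCP orientation; "force": force on the tool from outside, world axes, zero at the start; "torque": the same for the moment, N m; "finger_gap": finger opening in m; "finger_force": force on a finger pad.
Only numpy, scipy, OpenCV 4.12 (cv2) and the standard library are available. Lean on these libraries where they do the work, as an engineer would, in place of code of your own. Each camera call takes 0.05 s, during which the arm holds its last target. There are 200 camera calls.

TASK

The pipette tip box and the steel swab jar have been left standing open. Push both hinged lids fully shut with the fingertips, gently and without pinching, so that no dust gets in. Do not pick up, shove along or tip over the box or the jar, and leave the bottle, the small flat box and the measuring cylinder beside them where they are.

Things in the scene. Friction and masses are not known exactly. Their poses are not given: they have to be found in the camera images.
- tip_box: Pale blue translucent pipette tip box, 134 x 102 mm and 99 mm high when shut (lower half 58 mm), about 0.8 kg, loose on the worktop. Origin: centre of its underside, on the worktop; z up; -x is its front (roughly towards the robot, turned by its yaw), +x its back, where the lid is hinged.
- tip_box_hinge (a point): Middle of the tip box's lid hinge line, which runs along y of the box: at x = +64 mm, z = 59 mm in the box's frame; its axes are those of the box.
- tip_box_lid_edge (a point): Point on the tip box's lid: middle of the front edge of its flat outer top. The lid is a deep cap, 127 mm from hinge to front, 100 mm wide along y, walls 2 mm; shut, its outer top lies level at z = 99 mm, 40 mm above the hinge line, from x = -63 to +64 mm. When the lid stands open, that outer top faces to the back (+x).
- tip_box_lid (a joint): Lid of the tip box: 0 rad = fully shut, grows as the lid swings up and back about the hinge line (1.57 = outer top upright, facing +x of the box); stop at 1.92. Hinge friction about 0.09 Nm: the lid stays where it is left, at any angle; no spring, no latch.
- swab_jar: Round jar of grey steel, 72 mm diameter, 96 mm high over the lid knob, about 0.9 kg, loose on the worktop. Origin: near the middle of its underside, on the worktop; z up; -x is its front (roughly towards the robot, turned by its yaw), +x its back, where the lid is hinged.
- swab_jar_hinge (a point): Middle of the jar's lid hinge line, which runs along y of the jar: at x = +38 mm, z = 74 mm in the jar's frame; its axes are those of the jar.
- swab_jar_lid_edge (a point): Point on the jar's lid: front edge of its outer face, farthest from the hinge. The lid is a disc 74 mm across, 8 mm thick, spanning 4 to 78 mm from the hinge line; shut, its outer face lies level at z = 81 mm, 7 mm above the hinge line. A knob 15 mm wide stands 15 mm out of that face, 33 to 48 mm from the hinge line; on the open lid it points to the back.
- swab_jar_lid (a joint): Lid of the jar: 0 rad = fully shut, grows as the lid swings up and back about the hinge line (1.57 = disc upright, knob pointing to +x of the jar); stop at 1.83. Hinge friction about 0.06 Nm: the lid stays where it is left, at any angle; no spring, no latch.
- bottle: Glass reagent bottle with a blue screw cap, 58 mm diameter, 109 mm high, standing to the left; origin at the centre of its underside. To be left alone.
- small_box: Flat white box, 68 x 68 x 22 mm, lying behind the gap between tip box and jar; origin at the centre of its underside. To be left alone.
- cylinder: Glass measuring cylinder with a blue foot 57 mm wide, 200 mm high, standing to the right; origin at the centre of its underside. To be left alone.

How it is judged (in metres and radians):
At the end, for the whole second after the job is handed in: Tip box lid within 0.05 rad and jar lid within 0.07 rad of fully shut (about 6 mm at the front edge), box and jar standing upright (within 0.05 rad), at rest and within 40 mm of where they stood; bottle, small flat box and measuring cylinder within 20 mm of where they stood (value of joint tip_box_lid below 0.05 rad and value of joint swab_jar_lid below 0.07 rad and angle between each of tip_box, swab_jar's own z axis and vertical below 0.05 rad and linear speed of each of tip_box, swab_jar below 0.02 m/s and distance of each of tip_box, swab_jar from where it was at the start of the episode below 0.04 m and distance of each of bottle, small_box, cylinder from where it was at the start of the episode below 0.02 m); the robot touches nothing.
It fails at once if the tip box is lifted, or shoved more than 40 mm (distance of tip_box from where it was at the start of the episode above 0.04 m or height (world z) of tip_box above 0.015 m).
It fails at once if the jar is lifted, or shoved more than 40 mm (distance of swab_jar from where it was at the start of the episode above 0.04 m or height (world z) of swab_jar above 0.015 m).
It fails at once if the tip box or the jar is tipped more than 0.3 rad (angle between any of tip_box, swab_jar's own z axis and vertical above 0.3 rad).
It fails at once if the fingers pinch or press the tip box or the jar with more than 35 N (contact force between the fingers and tip_box above 35 N or contact force between the fingers and swab_jar above 35 N).
It fails at once if the bottle, the small flat box or the measuring cylinder is moved more than 20 mm (distance of any of bottle, small_box, cylinder from where it was at the start of the episode above 0.02 m).
It also fails if it takes over 58 s, if anything falls off the work surface, if the arm or the gripper's body presses on something with over 40 N, if the wrist force passes 120 N, or if a joint passes its speed limit or range.

## Working session

There is one attempt and no reset: what is moved stays moved. The work goes in short steps, Python scripts to look and compute and a tool call to move; the robot and the scene stay as the last step left them, time stands still between calls to the robot, and variables do not carry over. Pictures are saved under pics/ and viewed, at most 10 in all, crops included, and the job is handed in when it is done.

Besides the shell and the picture viewer there is one more tool, called after "Request:" as name([rows], argument=value, ...), one row to a line, values as JSON. servo_tool: Moves the arm, as the interface text tells. Its arguments: {"type":"object","properties":{"series":{"type":"array"},"hand":{"type":"number"},"newtons":{"type":"number"}},"required":["series"]}

```bash
mkdir -p pics; python3 - <<'E'
from bench import *
import cv2,numpy as np
np.set_printoptions(precision=4,suppress=True)
s=state();print(s['clock'],s['ee_pos'],s['ee_rot'],s['finger_gap'])
for n in("scene","side"):
    cv2.imwrite(f"pics/{n}0.png",camera(n)[:,:,::-1]);i=camera_info(n);print(n,np.array(i['intrinsics']),np.array(i['T']))
print(camera_info("wrist"))
E
```

```text
0.0 [ 0.1873 -0.5955  0.2491] [[ 0.9539  0.3001 -0.0005]
 [ 0.3001 -0.9539  0.0022]
 [ 0.0002 -0.0023 -1.    ]] 0.08491704724704029
scene [[458.0546   0.     319.6412]
 [  0.     458.0546 204.462 ]
 [  0.       0.       1.    ]] [[-0.5571 -0.4954  0.6666 -0.3555]
 [-0.8301  0.3548 -0.4301  0.5677]
 [-0.0234 -0.7929 -0.6089  0.9022]
 [ 0.      0.      0.      1.    ]]
side [[424.1922   0.     319.4951]
 [  0.     424.1922 201.0745]
 [  0.       0.       1.    ]] [[ 0.9822 -0.1224  0.1428  0.3886]
 [-0.1881 -0.6314  0.7523 -0.8722]
 [-0.0019 -0.7657 -0.6432  0.8377]
 [ 0.      0.      0.      1.    ]]
{'intrinsics': array([[309.7069,   0.    , 318.229 ],
       [  0.    , 309.7069, 200.1807],
       [  0.    ,   0.    ,   1.    ]]), 'mount': array([[ 0.0002, -0.9608, -0.2772,  0.0698],
       [ 1.    ,  0.0002, -0.0001,  0.0007],
       [ 0.0001, -0.2772,  0.9608, -0.1228],
       [ 0.    ,  0.    ,  0.    ,  1.    ]])}
```

View pics/scene0.png

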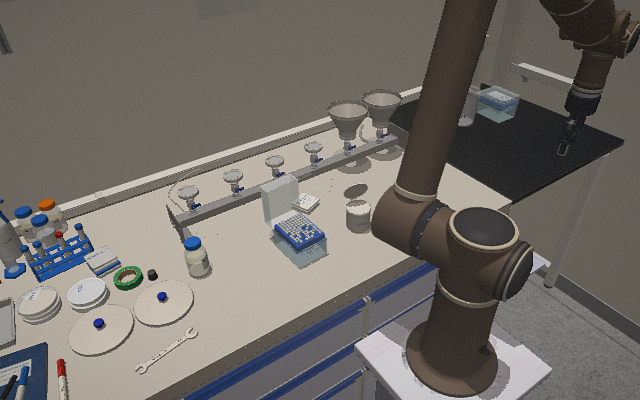

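View pics/side0.png

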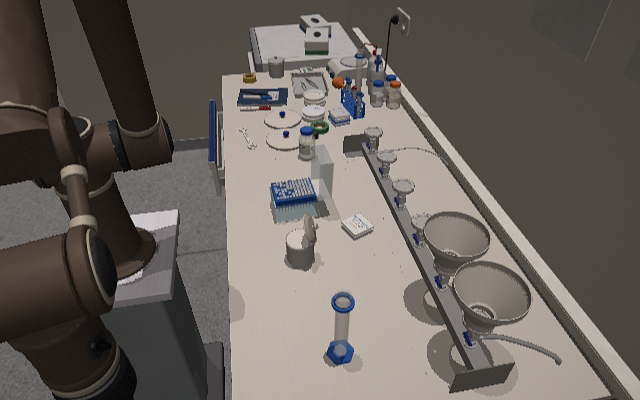

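The scene view shows the tip box at about (300,237) with its lid upright at (280,200), and the jar at (358,215) with its lid at (356,190). In the side view the box is at (296,195), the lid at (322,172), the jar at (300,250), its lid at (310,230) and the cylinder at (341,330). I'll enlarge both.

```bash
python3 - <<'E'
import cv2,numpy as np
a=cv2.imread("pics/scene0.png")[165:275,250:390];b=cv2.imread("pics/side0.png")[135:285,255:385]
f=lambda c,k:cv2.resize(c,None,fx=k,fy=k,interpolation=cv2.INTER_CUBIC)
A=f(a,3);B=f(b,3)
o=np.zeros((455,815,3),np.uint8)[:, :800]
o[:330,:420]=A;o[:450,410+0:800]=B
cv2.imwrite("pics/crop0.png",o)
E
```

```text
(no output)
```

View pics/crop0.png

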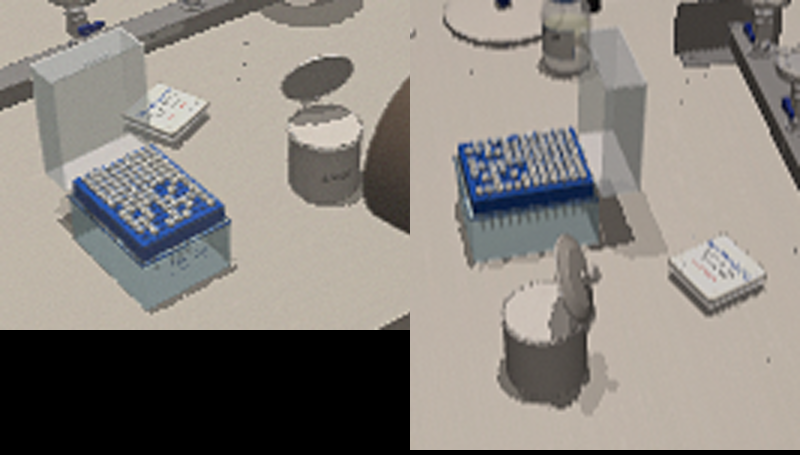

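```bash
cat > h.py <<'E'
import numpy as np
from bench import *
np.set_printoptions(precision=4,suppress=True)
I={n:camera_info(n) for n in("scene","side")}
def ray(n,u,v):
    K=np.array(I[n]['intrinsics']);T=np.array(I[n]['T'])
    d=T[:3,:3]@np.linalg.solve(K,[u,v,1]);return T[:3,3],d/np.linalg.norm(d)
def sc(x,y): return ray("scene",250+x/3,165+y/3)
def si(x,y): return ray("side",255+(x-410)/3,135+y/3)
def plane(r,z): return r[0]+r[1]*(z-r[0][2])/r[1][2]
def tri(a,b):
    A=np.stack([a[1],-b[1]],1);t=np.linalg.lstsq(A,b[0]-a[0],rcond=None)[0]
    p,q=a[0]+t[0]*a[1],b[0]+t[1]*b[1];return (p+q)/2,np.linalg.norm(p-q)
E
python3 - <<'E'
from h import *
P=[tri(sc(*a),si(*b)) for a,b in [((75,180),(578,127)),((150,143),(594,185)),((222,213),(472,210)),((145,248),(457,143))]]
for p in P: print("rack",*p)
C=np.mean([p[0] for p in P],0);print("c",C)
d=P[0][0]+P[1][0]-P[2][0]-P[3][0];print("yaw",np.degrees(np.arctan2(d[1],d[0])), "size",[np.linalg.norm(P[i][0]-P[i-1][0]) for i in range(4)])
for b in [(155,308),(232,265)]: print("base sc",plane(sc(*b),0))
for b in [(473,263),(597,240)]: print("base si",plane(si(*b),0))
print("jar rim",tri(sc(325,128),si(545,312)),"lid centre",tri(sc(317,79),si(570,275)))
print("lid top pt",tri(sc(317,54),si(567,237)))
for a in [(290,185),(358,195)]: print("jar base sc",plane(sc(*a),0))
print("jar base sc bottom",plane(sc(325,205),0),"si bottom",plane(si(543,402),0))
for b in [(617,28),(645,82),(580,45),(607,95)]:
    for a in [(32,68),(125,30),(147,45),(52,82)]: 
        p,e=tri(sc(*a),si(*b)); 
        if e<.012: print("lid",b,a,p,e)
E
```

```text
rack [0.5525 0.1362 0.0707] 0.004948308400517718
rack [0.5549 0.0483 0.0697] 0.002417429745334706
rack [0.4375 0.0436 0.0613] 0.002401845438787607
rack [0.4315 0.1325 0.0721] 0.0027658588953716583
c [0.4941 0.0901 0.0685]
yaw 2.0062202632524975 size [np.float64(0.12113170297476691), np.float64(0.08796961658803766), np.float64(0.1177973863946297), np.float64(0.08967795983137099)]
base sc [0.4243 0.1293 0.    ]
base sc [0.4303 0.0396 0.    ]
base si [0.4326 0.0361 0.    ]
base si [ 0.5563  0.046  -0.    ]
jar rim (array([ 0.482 , -0.1081,  0.0652]), np.float64(0.001680469413880429)) lid centre (array([ 0.5037, -0.1136,  0.1099]), np.float64(0.0014038947235846858))
lid top pt (array([ 0.5011, -0.1082,  0.1454]), np.float64(0.00634850660516014))
jar base sc [ 0.4924 -0.0747  0.    ]
jar base sc [ 0.4405 -0.1209 -0.    ]
jar base sc bottom [ 0.4476 -0.0847  0.    ] si bottom [ 0.4723 -0.15    0.    ]
lid (617, 28) (32, 68) [0.595  0.1455 0.178 ] 0.000990301826474784
lid (645, 82) (125, 30) [0.5991 0.0455 0.1805] 0.006014477152167082
lid (645, 82) (52, 82) [0.6179 0.1155 0.1343] 0.0024665691349354296
lid (580, 45) (125, 30) [0.5475 0.0708 0.2144] 0.0029452265274103446
lid (580, 45) (52, 82) [0.5616 0.1387 0.1732] 0.01159586492289316
lid (607, 95) (147, 45) [0.5651 0.0401 0.1774] 0.000259223491803018
```

Request:
servo_tool([
  {"delta_pos":[0,0,-3],"turn":6},
  {"delta_pos":[3,-2,-5],"turn":12},
  {"delta_pos":[6,-4,-5],"turn":17.5},
  {"delta_pos":[9,-6.5,-5],"turn":17.5},
  {"delta_pos":[12,-9,-5],"turn":17.5},
  {"delta_pos":[15,-11,-5],"turn":17.5},
  {"delta_pos":[18,-13,-5],"turn":17.5},
  {"delta_pos":[21,-15.5,-5],"turn":17.5},
  {"delta_pos":[24,-17.5,-5],"turn":17.5},
  {"delta_pos":[27,-20,-5],"turn":17.5},
  {"delta_pos":[30,-22,-5],"turn":17.5},
  {"delta_pos":[33,-24,-5],"turn":17.5},
], hand=0, newtons=20)

```text
clock: 1.1
ee_pos: [0.4307, -0.2663, 0.2999]
ee_rot: [[1.0, -0.001, -0.0], [-0.001, -1.0, 0.0], [-0.0, -0.0, -1.0]]
force: [0.8, -0.9, 1.0]
finger_gap: 0.0002
finger_force: 0.0
```

Request:
servo_tool([
  {"delta_pos":[2,-3,0],"turn":0},
  {"delta_pos":[4,-6,0],"turn":0},
  {"delta_pos":[6.5,-9,0],"turn":0},
  {"delta_pos":[9,-12,0],"turn":0},
  {"delta_pos":[11,-15,0],"turn":0},
  {"delta_pos":[13,-18,0],"turn":0},
  {"delta_pos":[15,-20.7,0],"turn":0},
  {"delta_pos":[15,-20.7,0],"turn":0},
  {"delta_pos":[15,-20.7,0],"turn":0},
])

```text
clock: 1.85
ee_pos: [0.5806, -0.0598, 0.2994]
ee_rot: [[1.0, 0.003, -0.002], [0.003, -1.0, -0.0], [-0.002, 0.0, -1.0]]
force: [-0.2, 0.2, -0.3]
finger_gap: 0.0005
finger_force: 0.0
```

```bash
python3 - <<'E'
from h import *
import cv2
s=state();print(s['ee_pos'],s['clock'],s['joints'])
cv2.imwrite("pics/w1.png",camera("wrist")[:,:,::-1])
E
```

```text
[ 0.5806 -0.0598  0.2994] 1.85 [-10.1418  10.7898  96.3399  -0.0211  72.9596  79.7058]
```

View pics/w1.png

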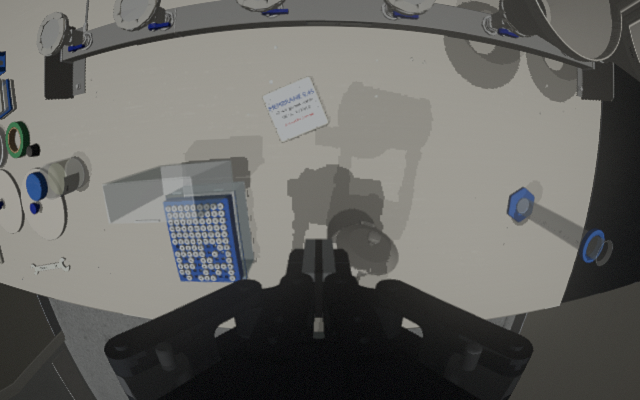

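The wrist view shows the box lid's upper edge around (107,185)-(190,165), the rack corners at (165,203), (230,195), (243,280) and (178,282), and the jar with its lid near (365,248), partly behind the fingers. The cylinder foot is at (520,205) and the small box at (295,108).

```bash
cat >> h.py <<'E'
def wray(u,v,p,R):
    i=camera_info("wrist");K=np.array(i['intrinsics']);M=np.array(i['mount'])
    d=np.array([u-K[0,2],v-K[1,2]]);r=np.hypot(*d);t=r/K[0,0]
    c=np.r_[np.sin(t)*d/r,np.cos(t)]
    return np.array(p)+np.array(R)@M[:3,3],np.array(R)@M[:3,:3]@c
E
python3 - <<'E'
from h import *
import cv2
s=state();w=lambda u,v:wray(u,v,s['ee_pos'],s['ee_rot'])
print("rack",[plane(w(*q),.069)[:2] for q in [(165,203),(230,195),(243,280),(178,282)]])
print("cyl foot",plane(w(520,205),.01),"small",plane(w(295,108),.022))
print("lid edge",tri(w(105,186),sc(32,68)),tri(w(105,186),si(617,28)))
print("jar lid",tri(w(365,245),sc(317,79)),tri(w(365,245),si(570,275)))
im=cv2.imread("pics/w1.png")[200:300,310:430];cv2.imwrite("pics/w1c.png",cv2.resize(im,None,fx=5,fy=5,interpolation=cv2.INTER_CUBIC))
E
```

```text
rack [array([0.5436, 0.1371]), array([0.5541, 0.0453]), array([0.4358, 0.0392]), array([0.4255, 0.1386])]
cyl foot [ 0.5227 -0.391   0.01  ] small [ 0.6564 -0.0321  0.022 ]
lid edge (array([0.5937, 0.1451, 0.1778]), np.float64(0.0013663173141765712)) (array([0.5943, 0.1413, 0.1814]), np.float64(0.0004268165086340976))
jar lid (array([ 0.5059, -0.1151,  0.107 ]), np.float64(0.0015525624330838532)) (array([ 0.5057, -0.1134,  0.1092]), np.float64(0.0033146735836106253))
```

View pics/w1c.png

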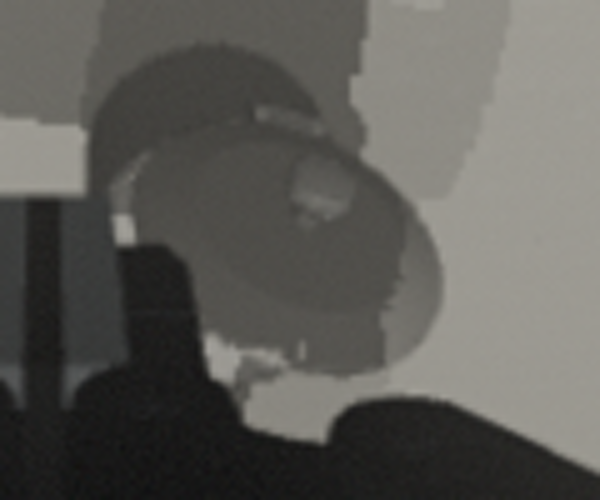

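The crop shows the jar hinge bar at about pixel (368,224), the knob at (374,237) and the far lid edge near (383,274). The lid leans forward of upright.

```bash
python3 - <<'E'
from h import *
s=state();w=lambda u,v:wray(u,v,s['ee_pos'],s['ee_rot'])
h=plane(w(368,224),.076);c=tri(w(365,245),sc(317,79))[0];print("hinge",h)
j=np.array([.479,-.109])
d=h[:2]-j;print("yaw",np.degrees(np.arctan2(d[1],d[0])),np.linalg.norm(d))
print("far edge",[plane(w(383,274),z) for z in(.12,.14,.15)],"knob",plane(w(374,237),.12))
E
```

```text
hinge [ 0.5199 -0.1218  0.076 ]
yaw -17.360400712752234 0.04285617172596393
far edge [array([ 0.4755, -0.1353,  0.12  ]), array([ 0.4871, -0.1304,  0.14  ]), array([ 0.4928, -0.128 ,  0.15  ])] knob [ 0.5215 -0.1215  0.12  ]
```

Request:
servo_tool([
  {"delta_pos":[-0.5,2,0],"turn":6},
  {"delta_pos":[-1,4,0],"turn":12},
  {"delta_pos":[-1.8,6,1],"turn":16},
  {"delta_pos":[-1.8,7.5,3],"turn":16},
  {"delta_pos":[-1.8,7.5,6],"turn":16},
  {"delta_pos":[-1.8,7.5,9],"turn":16},
  {"delta_pos":[-1.8,7.5,12],"turn":16},
  {"delta_pos":[-1.8,7.5,14.4],"turn":16},
  {"delta_pos":[-1.8,7.5,14.4],"turn":16},
  {"delta_pos":[-1.8,7.5,14.4],"turn":16},
])

```text
clock: 2.73
ee_pos: [0.5602, -0.1371, 0.1549]
ee_rot: [[0.961, -0.278, -0.004], [-0.278, -0.961, 0.001], [-0.004, 0.0, -1.0]]
force: [0.1, 0.4, -0.3]
finger_gap: 0.0001
finger_force: 0.0
```

```bash
python3 - <<'E'
from h import *
import cv2
s=state();print(s['ee_pos'],s['force'])
a=camera("scene")[165:275,250:390,::-1];b=camera("side")[170:290,255:385,::-1]
A=cv2.resize(a,(420,330),interpolation=cv2.INTER_CUBIC);B=cv2.resize(b,(358,330),interpolation=cv2.INTER_CUBIC)
cv2.imwrite("pics/j2.png",np.hstack([A,B]))
E
```

```text
[ 0.5602 -0.1371  0.1549] [ 0.0811  0.3593 -0.3257]
```

View pics/j2.png

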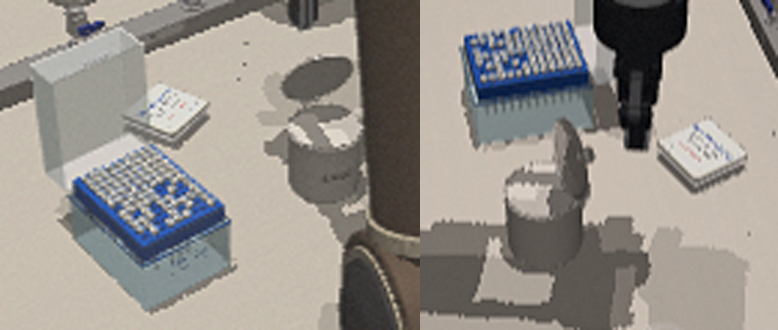

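The fingers stand clear behind the jar lid at about (633,140) in the right-hand crop, and the lid is untouched. Now I push along the arc.

Request:
servo_tool([
  {"delta_pos":[-2,0,0],"turn":0},
  {"delta_pos":[-3.5,0,0],"turn":0},
  {"delta_pos":[-4.2,0,0],"turn":0},
  {"delta_pos":[-4.8,0,0],"turn":0},
  {"delta_pos":[-5.4,0,0],"turn":0},
  {"delta_pos":[-6.0,0,0],"turn":0},
  {"delta_pos":[-6.4,0,0],"turn":0},
  {"delta_pos":[-6.8,0,0.1],"turn":0},
  {"delta_pos":[-7.3,0,0.3],"turn":0},
  {"delta_pos":[-7.7,0,0.6],"turn":0},
  {"delta_pos":[-7.7,0,0.6],"turn":0},
])

```text
clock: 3.75
ee_pos: [0.4868, -0.1146, 0.1493]
ee_rot: [[0.961, -0.276, -0.003], [-0.276, -0.961, 0.001], [-0.003, -0.0, -1.0]]
force: [-0.7, 1.1, -0.4]
finger_gap: -0.0002
finger_force: 0.1
```

Request:
servo_tool([
  {"delta_pos":[-0.5,0,0.4],"turn":0},
  {"delta_pos":[-1.0,0,1.0],"turn":0},
  {"delta_pos":[-1.5,0,1.5],"turn":0},
  {"delta_pos":[-1.9,0,2.1],"turn":0},
  {"delta_pos":[-2.2,0,2.7],"turn":0},
  {"delta_pos":[-2.5,0,3.3],"turn":0},
  {"delta_pos":[-2.8,0,3.8],"turn":0},
  {"delta_pos":[-3.0,0,4.3],"turn":0},
  {"delta_pos":[-3.1,0,4.7],"turn":0},
  {"delta_pos":[-3.1,0,4.7],"turn":0},
])

```text
clock: 4.58
ee_pos: [0.4576, -0.1062, 0.1022]
ee_rot: [[0.961, -0.276, -0.002], [-0.276, -0.961, 0.001], [-0.002, -0.0, -1.0]]
force: [0.0, -0.3, -0.2]
finger_gap: -0.0001
finger_force: 0.0
```

Request:
servo_tool([
  {"delta_pos":[0,0,0.1],"turn":0},
  {"delta_pos":[0,0,0.2],"turn":0},
  {"delta_pos":[0,0,0.2],"turn":0},
  {"delta_pos":[0,0,0.3],"turn":0},
  {"delta_pos":[0,0,0.3],"turn":0},
])

```text
clock: 5.0
ee_pos: [0.4588, -0.1065, 0.1004]
ee_rot: [[0.961, -0.276, 0.0], [-0.276, -0.961, -0.0], [0.0, 0.0, -1.0]]
force: [-0.7, 0.3, -0.4]
finger_gap: -0.0
finger_force: 0.1
```

Request:
servo_tool([
  {"delta_pos":[0,0,0.1],"turn":0},
  {"delta_pos":[0,0,0.2],"turn":0},
  {"delta_pos":[0,0,0.2],"turn":0},
  {"delta_pos":[0,0,0.2],"turn":0},
])

```text
clock: 5.33
ee_pos: [0.4587, -0.1065, 0.0988]
ee_rot: [[0.961, -0.276, -0.0], [-0.276, -0.961, -0.0], [-0.0, 0.0, -1.0]]
force: [-1.5, 0.1, 4.5]
finger_gap: 0.0003
finger_force: 2.5
```

Request:
servo_tool([
  {"delta_pos":[0,0,0.05],"turn":0},
  {"delta_pos":[0,0,0.1],"turn":0},
  {"delta_pos":[0,0,0.1],"turn":0},
])

```text
clock: 5.58
ee_pos: [0.4587, -0.1065, 0.0986]
ee_rot: [[0.961, -0.276, -0.001], [-0.276, -0.961, 0.0], [-0.001, 0.0, -1.0]]
force: [-3.9, 1.6, 10.7]
finger_gap: 0.0002
finger_force: 5.4
```

Request:
servo_tool([
  {"delta_pos":[0,0,-1],"turn":0},
  {"delta_pos":[0,0,-4],"turn":0},
  {"delta_pos":[0,0,-8],"turn":0},
  {"delta_pos":[0,0,-12],"turn":-5},
  {"delta_pos":[0,0,-16],"turn":-10},
  {"delta_pos":[1.5,-3,-18],"turn":-15},
  {"delta_pos":[3,-6,-18],"turn":-20},
  {"delta_pos":[4.5,-9.5,-18],"turn":-20},
  {"delta_pos":[6,-13,-18],"turn":-20},
  {"delta_pos":[8,-17,-18],"turn":-20},
  {"delta_pos":[10,-21,-18],"turn":-20},
  {"delta_pos":[11.6,-24.8,-18],"turn":-20},
])

```text
clock: 6.58
ee_pos: [0.6363, 0.0969, 0.2775]
ee_rot: [[0.998, 0.069, 0.001], [0.069, -0.998, -0.0], [0.001, 0.0, -1.0]]
force: [0.2, -1.2, -0.6]
finger_gap: 0.0002
finger_force: 0.0
```

```bash
python3 - <<'E'
from h import *
import cv2
s=state();print(s['ee_pos'],s['ee_rot'],s['force'])
a=camera("scene")[165:275,250:390,::-1];b=camera("side")[135:285,255:385,::-1]
A=cv2.resize(a,(420,330),interpolation=cv2.INTER_CUBIC);B=cv2.resize(b,(286,330),interpolation=cv2.INTER_CUBIC)
cv2.imwrite("pics/b1.png",np.hstack([A,B]))
E
```

```text
[0.6363 0.0969 0.2775] [[ 0.9976  0.0689  0.001 ]
 [ 0.0689 -0.9976 -0.0003]
 [ 0.001   0.0003 -1.    ]] [ 0.1575 -1.1568 -0.6206]
```

View pics/b1.png

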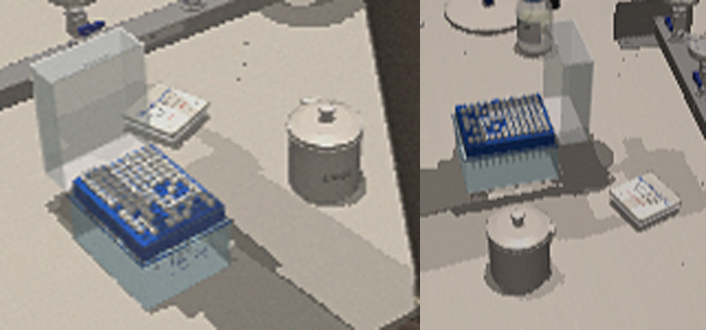

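The jar lid now lies flat, at (325,115) in the left crop. Next I lower the fingers behind the box lid.

Request:
servo_tool([
  {"delta_pos":[0,0,2],"turn":0},
  {"delta_pos":[0,0,5],"turn":0},
  {"delta_pos":[0,0,8],"turn":0},
  {"delta_pos":[0,0,9.4],"turn":0},
  {"delta_pos":[0,0,9.4],"turn":0},
])

```text
clock: 7.1
ee_pos: [0.6312, 0.0946, 0.1785]
ee_rot: [[0.998, 0.069, -0.01], [0.069, -0.998, -0.001], [-0.01, 0.0, -1.0]]
force: [-1.1, -0.6, -0.7]
finger_gap: -0.0001
finger_force: 0.0
```

Request:
servo_tool([
  {"delta_pos":[0,0,0],"turn":0},
  {"delta_pos":[0,0,0],"turn":0},
])

```text
clock: 7.27
ee_pos: [0.6363, 0.0952, 0.1853]
ee_rot: [[0.998, 0.069, 0.003], [0.069, -0.998, 0.0], [0.003, 0.0, -1.0]]
force: [0.0, -0.2, 1.2]
finger_gap: -0.0001
finger_force: 0.0
```

Request:
servo_tool([
  {"delta_pos":[-1,0,0],"turn":0},
  {"delta_pos":[-1.8,0,0],"turn":0},
  {"delta_pos":[-2.4,0,0],"turn":0},
  {"delta_pos":[-3.0,0,0],"turn":0},
  {"delta_pos":[-3.7,0,0],"turn":0},
  {"delta_pos":[-4.4,0,0],"turn":0},
  {"delta_pos":[-5.2,0,0],"turn":0},
  {"delta_pos":[-6.0,0,0],"turn":0},
  {"delta_pos":[-6.8,0,0],"turn":0},
  {"delta_pos":[-7.6,0,0],"turn":0},
  {"delta_pos":[-8.4,0,0],"turn":0},
  {"delta_pos":[-8.4,0,0],"turn":0},
])

```text
clock: 8.27
ee_pos: [0.5486, 0.0895, 0.1825]
ee_rot: [[0.998, 0.069, -0.003], [0.069, -0.998, -0.0], [-0.004, 0.0, -1.0]]
force: [-0.7, -0.6, -0.4]
finger_gap: -0.0001
finger_force: 0.0
```

Request:
servo_tool([
  {"delta_pos":[-0.7,0,0],"turn":0},
  {"delta_pos":[-1.5,0,0],"turn":0},
  {"delta_pos":[-2.3,0,0],"turn":0},
  {"delta_pos":[-3.0,0,0.1],"turn":0},
  {"delta_pos":[-3.7,0,0.4],"turn":0},
  {"delta_pos":[-4.4,0,0.8],"turn":0},
  {"delta_pos":[-5.0,0,1.2],"turn":0},
  {"delta_pos":[-5.6,0,1.7],"turn":0},
  {"delta_pos":[-6.2,0,2.2],"turn":0},
  {"delta_pos":[-6.8,0,2.7],"turn":0},
  {"delta_pos":[-6.8,0,2.7],"turn":0},
])

```text
clock: 9.18
ee_pos: [0.4808, 0.0847, 0.1545]
ee_rot: [[0.998, 0.069, -0.004], [0.069, -0.998, -0.0], [-0.004, 0.0, -1.0]]
force: [0.3, 0.6, -0.3]
finger_gap: -0.0001
finger_force: 0.0
```

Request:
servo_tool([
  {"delta_pos":[-0.4,0,0.5],"turn":0},
  {"delta_pos":[-0.8,0,1.0],"turn":0},
  {"delta_pos":[-1.2,0,1.6],"turn":0},
  {"delta_pos":[-1.6,0,2.2],"turn":0},
  {"delta_pos":[-1.9,0,2.7],"turn":0},
  {"delta_pos":[-2.1,0,3.1],"turn":0},
  {"delta_pos":[-2.1,0,3.4],"turn":0},
  {"delta_pos":[-2.1,0,3.4],"turn":0},
  {"delta_pos":[-2.1,0,3.4],"turn":0},
])

```text
clock: 9.93
ee_pos: [0.4624, 0.0835, 0.122]
ee_rot: [[0.998, 0.069, -0.0], [0.069, -0.998, -0.0], [-0.0, 0.0, -1.0]]
force: [0.5, 0.6, 0.2]
finger_gap: 0.0001
finger_force: 0.0
```

Request:
servo_tool([
  {"delta_pos":[0,0,0.1],"turn":0},
  {"delta_pos":[0,0,0.2],"turn":0},
  {"delta_pos":[0,0,0.3],"turn":0},
  {"delta_pos":[0,0,0.4],"turn":0},
  {"delta_pos":[0,0,0.4],"turn":0},
  {"delta_pos":[0,0,0.4],"turn":0},
])

```text
clock: 10.43
ee_pos: [0.4625, 0.0835, 0.1182]
ee_rot: [[0.998, 0.069, 0.0], [0.069, -0.998, 0.0], [0.0, -0.0, -1.0]]
force: [0.0, -0.8, -0.1]
finger_gap: 0.0001
finger_force: 0.0
```

Request:
servo_tool([
  {"delta_pos":[0,0,0.05],"turn":0},
  {"delta_pos":[0,0,0.1],"turn":0},
  {"delta_pos":[0,0,0.15],"turn":0},
  {"delta_pos":[0,0,0.15],"turn":0},
])

```text
clock: 10.77
ee_pos: [0.4626, 0.0835, 0.1177]
ee_rot: [[0.998, 0.069, -0.0], [0.069, -0.998, -0.0], [-0.0, 0.0, -1.0]]
force: [-2.6, -0.2, 7.5]
finger_gap: 0.0002
finger_force: 3.6
```

Request:
servo_tool([
  {"delta_pos":[0,0,0.05],"turn":0},
  {"delta_pos":[0,0,0.05],"turn":0},
  {"delta_pos":[0,0,-1],"turn":0},
  {"delta_pos":[0,0,-4],"turn":0},
  {"delta_pos":[0,0,-8],"turn":0},
  {"delta_pos":[2,0,-12],"turn":0},
  {"delta_pos":[5,0,-16],"turn":0},
  {"delta_pos":[8,0,-18],"turn":0},
  {"delta_pos":[8,0,-18],"turn":0},
])

```text
clock: 11.52
ee_pos: [0.5501, 0.0895, 0.3048]
ee_rot: [[0.997, 0.069, 0.018], [0.069, -0.998, 0.001], [0.018, -0.0, -1.0]]
force: [1.3, -0.4, 0.8]
finger_gap: -0.0001
finger_force: 0.0
```

```bash
python3 - <<'E'
from h import *
import cv2
a=camera("scene")[165:285,230:390,::-1];b=camera("side")[135:285,255:385,::-1]
A=cv2.resize(a,(480,360),interpolation=cv2.INTER_CUBIC);B=cv2.resize(b,(312,360),interpolation=cv2.INTER_CUBIC)
cv2.imwrite("pics/f1.png",np.hstack([A,B]))
E
```

```text
(no output)
```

View pics/f1.png

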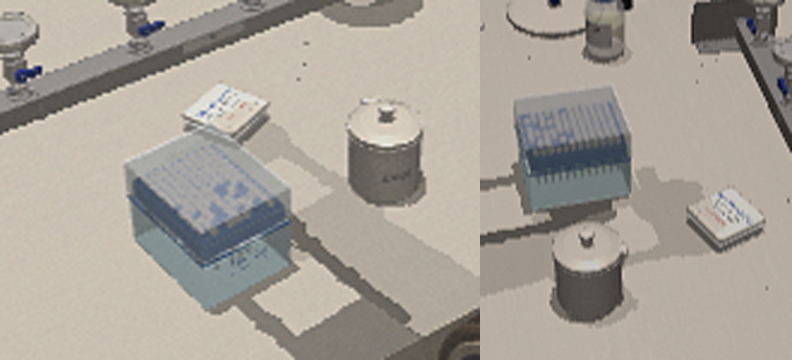

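Both lids are shut: the box lid sits flush at (210,200) and the jar lid is flat at (385,125). Everything else is unmoved and the arm is clear.

```bash
python3 -c "
from bench import *
print(sign_off())"
```

```text
the job is handed in; nothing more can be done
None
```

I pushed both lids shut with the closed fingertips, at about 11 N or less at the readings I took. The last pictures show them flush and nothing else moved. I handed the job in at about 12 s, but the sign-off gave no verdict back.

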